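# Space the slats of a plant riser with a spacer block

### The arm

A 6-joint arm with a two-finger parallel gripper is mounted at the origin on the work surface. World frame = base frame: x ahead of the robot, y to its left, z up, the work surface at z = 0. Lengths are in mm, angles in rad, forces in N, time in s.
With the tool pointing down it reaches from about 300 to 775 mm from the base axis. Payload 14.6 kg.
Tool frame: the origin (TCP) lies between the finger pads; the fingertips stand 19 mm ahead of it and the grasp point (between the pads) is the TCP; z points along the fingers, y is the line along which they close (so a half turn about z gives the same grasp; the last joint's range is limited). The gripper opens to 94 mm and grips with 3 to 60 N. Pads are 16 mm wide; open, the fingers measure 119 mm over their backs; the gripper's body (75 mm by 177 mm) begins 78 mm behind the grasp point.
Start: joints at [1.142, 0.3, 1.521, -0, 1.321, -0.067], TCP at [194.674, 514.385, 224.446] pointing down, gripper open.
Joint ranges: [-3.03, 3.03], [-0.79, 2.21], [0.23, 2.52], [-1.04, 4.18], [0, 3.07], [-2.55, 2.55]. Speed limits (rad/s): [2.22, 2.22, 2.57, 3.14, 3.14, 3.14].

### API

Orientations are given as [roll, pitch, yaw] about the fixed x, y, z axes, in that order (R = Rz(yaw) Ry(pitch) Rx(roll)).
In Python, from cell import monitor, imaging, job, find_in, trace gives the robot as it stands. The module is installed in compiled form; this text tells all that it offers.
- The arm moves only by the tool arm_command, never from a script. Its argument "steps" is a list of rows, each a list of 5 numbers: the opening, from 0 (shut) to 1 (fully open), then the shift along the tool's x, y, z in mm, then the turn about the tool's z in degrees. In form: [[gripper, dx, dy, dz, turn], ...]. A call has 1 to 20 rows; each row is the pose to reach, as a shift and turn from the pose commanded when the call began, along the tool's axes at that moment; what a row does not reach only later rows make up. A row lasts 1/8 s, in which the tool goes at most 62.5 mm and 10.7 degrees, less where a joint would pass 70% of its speed; a pose out of reach is approached as far as the arm can. A call with a gripper value outside its range is refused whole. The fingers move at their own pace and stop on an object; "force" is the grip in N (left out, the last holds). Time passes only in rows, so rows that repeat a pose let the fingers close. It gives the time, the measured TCP pose, the force, the opening and the grip force at its end, in the units of the state.
- monitor.read_state(): the state, without advancing time (a new reading comes with each control period).
- imaging.camera(name): name is "scene" or "top"; returns a dict with "img" (384x512x3 uint8, red, green, blue), "mtx" (3x3 intrinsics, pixels), "view" (4x4, takes a point from world to camera coordinates). Camera axes: x right, y down, z forward; pixel columns grow to the right and rows downward; lengths in mm; the calibration is good to about 2 mm. A picture is of the moment at which its call begins. There is no depth.
- job.sign_off(): hands the job in; it is judged then, once.
Trained networks look in a picture, given as the dict that the camera call returned (one of the last four; its "shot" number tells which), for a name from the list of things; names that differ only in an ending like _2 or _b are one class to them, and where a whole thing is asked for, a point or a joint stands for the part that bears it (a point fixed in the world has none). Each returns a list of dicts, best first, with "p" (0 to 1); they miss things now and then, are a little off and sometimes report something else, mostly with a low value. They report only what shows in the picture. A call takes as long as a camera call. They do not tell look-alikes from the thing itself.
- find_in(picture, target): "rect" ([centre column, centre row, width, height] in pixels, round what is visible of it).
- trace(picture, target): "region" (384x512 bool, what is visible of it) and "rect" ([centre column, centre row, width, height] in pixels, round what is visible of it).
The state is a dict: "clock": time; "joints": joint angles; "qd": joint speeds; "effort": joint torques, N m; "eef_pos": TCP position; "eef_rot": TCP orientation; "wrist_force": force on the tool from outside, world axes, zero at the start; "moment": the same for the moment, N m; "finger_gap": finger opening in mm; "finger_force": force on a finger pad.
Only numpy, scipy, OpenCV 4.12 (cv2) and the standard library are available. Lean on these libraries where they do the work, as an engineer would, in place of code of your own. Each camera call takes 0.05 s, during which the arm holds its last target. There are 200 camera calls.

### The job

The two screwed-down slats of the plant riser already have the right gap between them; set the two loose clip-on slats to that same gap with the spacer block: stand the block across the rails against the inner screwed slat and slide the nearer loose slat up snug to it, then step the block over to the other side of that slat and bring the last slat up snug to it in the same way, without shifting the slat just set. Finish with the block taken out and standing upright on the worktop, off the riser, and leave the pot, bottles and screwdriver alone.

Things in the scene. Friction and masses are not known exactly. Their poses are not given: they have to be found in the camera images.
- rack: Slatted plant riser, fixed. Origin on the worktop under its middle; y along the rails (the row), x along the slats. Two aluminium box rails, 20 wide, 320 long, centred at x = -70 and +70 mm, tops 40 mm above the worktop. Across them lie four wooden slats 200 long (x), 32 wide (y), 15 thick, tops at 55 mm: from the +y end an end slat, then a (both screwed down, 20 mm gap), b, c.
- slat_a_top (a point): Centre of the upper face of the inner screwed slat a (steel screw heads, fixed). Axes as the riser's: x along the slat, y along the row, z up.
- slat_b_top (a point): Centre of the upper face of loose slat b, next to a (black end clips, no screws). Axes as the riser's. It cannot turn or lift, only slides along the rails (towards +y to close up to a), stays where it is left and takes about 5 N to slide. At the start 34 to 55 mm of clear space from a.
- slat_c_top (a point): Centre of the upper face of loose slat c, the last one, at the -y end; made and sliding like b, about 5 N, towards +y to close up to b. At the start 60 to 104 mm of clear space from b to c; beyond c is open, with nothing on the rails.
- spacer_mid (a point): Centre of the spacer block: plain pale wood, 170 long (its x), 20 thick (its y, the gap wanted), 45 high (z), 70 to 150 g. It starts standing on its long narrow face on the worktop at one end of the riser, its centre 22.5 mm above what it stands on. Standing across both rails, its centre is 62.5 mm above the worktop and its top 30 mm above the slats.
- pot: Empty terracotta pot, 84 mm across, 85 mm high, standing on the worktop on the other side of the riser from the block. Origin at the centre of its underside. Leave alone.
- drink: Red drink bottle with orange cap, 68 mm across, 190 mm high, beyond the riser. Origin at the centre of its underside. Leave alone.
- drink2: A second red drink bottle, same size, beyond the riser on its other side. Leave alone.
- driver: Yellow-handled screwdriver, 190 mm long, lying on the worktop beyond the riser. Leave alone.
There are look-alikes about, which are no part of the job. What is meant by the part that bears spacer_mid is not turquoise, and is the smaller of those in its own colour.

How it is judged:
By the outcome, as a careful person would: the job done as asked, in the order asked, and still so for the second after the job is handed in, with the robot touching nothing.
It also fails if it takes over 72 s, if anything falls off the work surface, if the arm or the gripper's body presses on something with over 40 N, if the wrist force passes 120 N, or if a joint passes its speed limit or range.

## Working session

There is one attempt and no reset: what is moved stays moved. The work goes in short steps, Python scripts to look and compute and a tool call to move; the robot and the scene stay as the last step left them, time stands still between calls to the robot, and variables do not carry over. Pictures are saved under pics/ and viewed, at most 10 in all, crops included, and the job is handed in when it is done.

Besides the shell and the picture viewer there is one more tool, called after ">>>" as a command line: name --pt "numbers of a row" for each row, then --argument value for the rest. arm_command: Moves the arm, as the interface text tells. Its arguments: {"type":"object","properties":{"steps":{"type":"array","items":{"type":"array","items":{"type":"number"}}},"force":{"type":"number"}},"required":["steps"]}

```bash
mkdir -p pics
cat > h.py <<'E'
import numpy as np, cv2
from cell import monitor, imaging, job, find_in, trace
def ray(c,u,v):
    R=c["view"][:3,:3]; t=c["view"][:3,3]
    d=R.T@np.linalg.solve(c["mtx"],[u,v,1.]); o=-R.T@t
    return o,d
def px2w(c,u,v,z):
    o,d=ray(c,u,v); return (o+d*(z-o[2])/d[2]).round(1)
def w2px(c,p):
    q=c["view"][:3,:3]@np.array(p,float)+c["view"][:3,3]; q=c["mtx"]@q; return (q[:2]/q[2]).round(1)
def save(n,img): cv2.imwrite(f"pics/{n}.png",cv2.cvtColor(np.ascontiguousarray(img),cv2.COLOR_RGB2BGR))
E
python3 - <<'E'
from h import *
s=monitor.read_state(); print(s["eef_pos"],s["eef_rot"],s["finger_gap"],s["clock"])
a=imaging.camera("top"); b=imaging.camera("scene")
save("top0",cv2.resize(a["img"],(800,600))); save("scene0",cv2.resize(b["img"],(800,600)))
for n,c in(("top",a),("scene",b)):
  for t in("spacer_mid","rack","slat_b_top","slat_c_top","pot","drink","driver"):
    print(n,t,[(np.round(d["rect"]).tolist(),round(d["p"],2)) for d in find_in(c,t)])
E
```

```text
[194.57553847 514.1750394  223.88508095] [-3.14043432e+00 -7.10290799e-05  2.77980501e+00] 93.81307444841441 0.0
top spacer_mid [([147.0, 225.0, 16.0, 58.0], 0.85), ([194.0, 286.0, 78.0, 57.0], 0.78), ([282.0, 264.0, 62.0, 17.0], 0.64)]
top rack [([276.0, 186.0, 123.0, 87.0], 0.95)]
top slat_b_top [([277.0, 185.0, 21.0, 75.0], 0.62), ([148.0, 224.0, 14.0, 60.0], 0.52)]
top slat_c_top [([316.0, 177.0, 21.0, 68.0], 0.82)]
top pot [([394.0, 203.0, 31.0, 29.0], 0.95)]
top drink [([174.0, 133.0, 30.0, 36.0], 0.93), ([368.0, 126.0, 33.0, 33.0], 0.77)]
top driver [([277.0, 119.0, 10.0, 59.0], 0.79)]
scene spacer_mid [([258.0, 171.0, 62.0, 23.0], 0.78), ([399.0, 192.0, 17.0, 48.0], 0.68), ([335.0, 158.0, 70.0, 39.0], 0.61)]
scene rack [([262.0, 219.0, 142.0, 75.0], 0.63)]
scene slat_b_top [([260.0, 218.0, 25.0, 63.0], 0.63)]
scene slat_c_top [([214.0, 218.0, 17.0, 65.0], 0.89), ([132.0, 239.0, 42.0, 87.0], 0.65)]
scene pot [([127.0, 195.0, 38.0, 46.0], 0.77), ([400.0, 193.0, 19.0, 45.0], 0.36)]
scene drink [([401.0, 245.0, 45.0, 90.0], 0.69), ([130.0, 241.0, 42.0, 88.0], 0.55)]
scene driver [([252.0, 292.0, 17.0, 72.0], 0.94)]
```

View pics/top0.png

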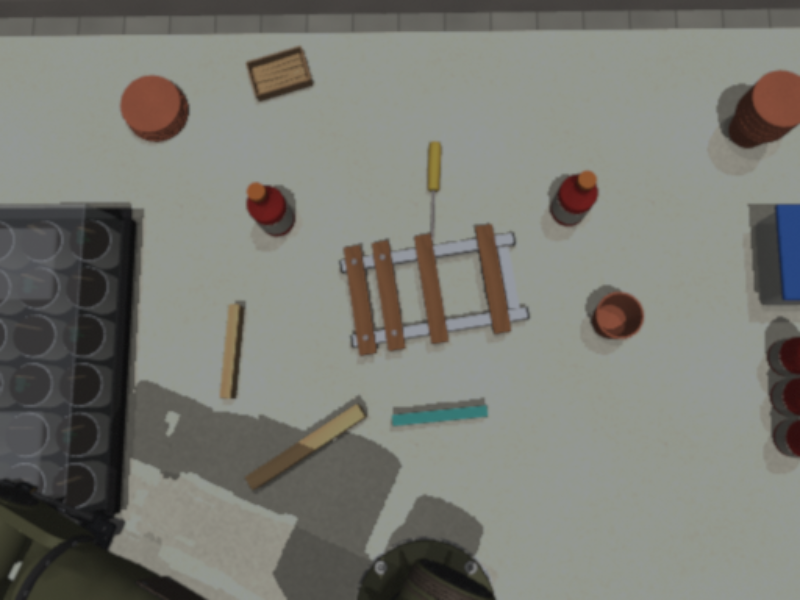

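View pics/scene0.png

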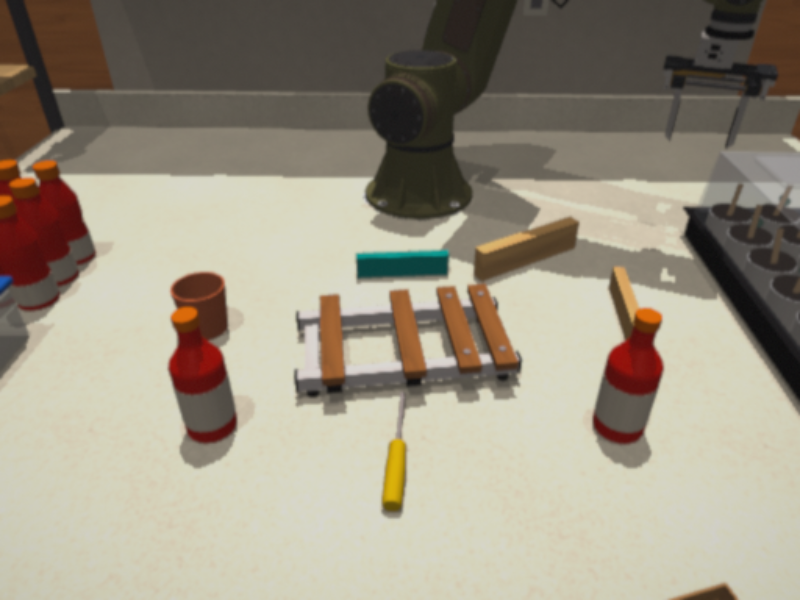

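Top view (800 px picture): the riser is centred at about (432,290), with the screwed slats at left (360,300) and (388,295), b at (431,288) and c at (492,278). Three things could be taken for the spacer, in native pixels: a pale short stick (147,225), a longer pale stick partly in shadow (194,286), and a turquoise bar (282,264). By the description I choose (147,225). I'll check it in a crop and measure.

```bash
cat >> h.py <<'E'
def rects(c,mask,z,minA=60):
    n,l,st,_=cv2.connectedComponentsWithStats(mask.astype(np.uint8))
    out=[]
    for i in range(1,n):
        if st[i,4]<minA: continue
        v,u=np.nonzero(l==i)
        P=np.array([px2w(c,a,b,z)[:2] for a,b in zip(u,v)],np.float32)
        (cx,cy),(w,h),an=cv2.minAreaRect(P)
        if w<h: w,h,an=h,w,an+90
        out.append((round(cx,1),round(cy,1),round(w,1),round(h,1),round((an+90)%180-90,1),st[i,4],(u.mean().round(),v.mean().round())))
    return out
def brown(c):
    h=cv2.cvtColor(c["img"],cv2.COLOR_RGB2HSV).astype(int)
    return (h[...,0]<16)&(h[...,1]>110)&(h[...,2]>50)
E
python3 - <<'E'
from h import *
a=imaging.camera("top"); b=imaging.camera("scene")
m=brown(a); box=np.zeros_like(m); box[140:232,215:340]=1
for r in rects(a,m&box,55): print("slat",r)
h=cv2.cvtColor(a["img"],cv2.COLOR_RGB2HSV)
print(h[225,147],h[225,140],h[286,194],h[185,277],h[275,215])
for t in trace(a,"spacer_mid"):
    print("sp",t["p"],rects(a,t["region"],45))
t=trace(a,"pot"); print("pot",[rects(a,x["region"],40) for x in t])
for x in trace(a,"drink"): print("drink",rects(a,x["region"],60))
w=a["img"][180:330,110:330]; A=cv2.resize(w,(660,450),interpolation=cv2.INTER_CUBIC); save("crop1",A)
print(-a["view"][:3,:3].T@a["view"][:3,3])
E
```

```text
slat (584.6, -125.0, 195.4, 29.7, 8.6, np.int32(697), (np.float64(315.0), np.float64(178.0)))
slat (567.3, -14.0, 195.9, 27.7, 8.9, np.int32(663), (np.float64(276.0), np.float64(185.0)))
slat (554.8, 62.7, 195.3, 27.8, 8.9, np.int32(631), (np.float64(248.0), np.float64(189.0)))
slat (546.7, 114.2, 194.8, 29.5, 9.5, np.int32(644), (np.float64(230.0), np.float64(192.0)))
[ 18  99 144] [ 60   7 151] [ 17 104  93] [ 12 135 108] [ 23  88 145]
sp 0.9 [(341.8, -26.7, 164.0, 22.4, -85.8, np.int32(407), (np.float64(280.0), np.float64(265.0)))]
sp 0.78 [(457.5, 345.0, 169.6, 31.0, -3.5, np.int32(650), (np.float64(148.0), np.float64(225.0)))]
sp 0.56 [(288.7, 207.8, 234.1, 30.9, -57.3, np.int32(900), (np.float64(195.0), np.float64(285.0)))]
pot [[(517.3, -350.3, 91.8, 86.5, -28.6, np.int32(817), (np.float64(395.0), np.float64(202.0)))]]
drink [(732.6, -276.9, 114.9, 68.9, -31.5, np.int32(767), (np.float64(367.0), np.float64(127.0)))]
drink [(717.8, 282.3, 112.9, 66.4, 34.1, np.int32(723), (np.float64(172.0), np.float64(133.0)))]
[ 336.78648985  -11.04500267 1409.9353854 ]
```

View pics/crop1.png

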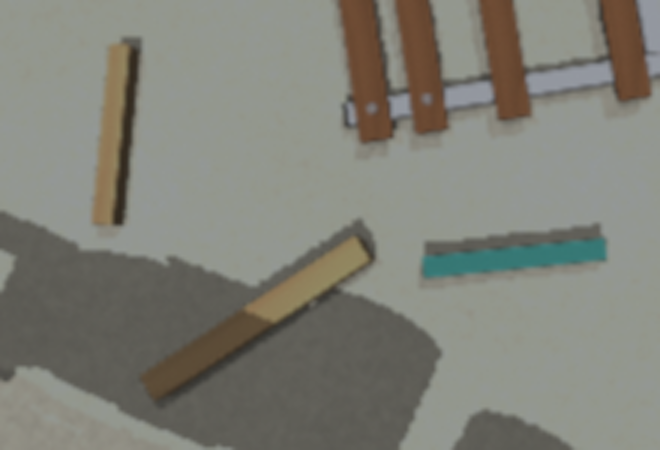

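The crop shows a plain pale stick (left, about 170 long), a longer look-alike about 234 long, and a turquoise bar. So the block is the left one; its bright strip is the top face and the dark strip its side. Next I'll refine its pose.

Run:
```python
from h import *
a=imaging.camera("top"); b=imaging.camera("scene")
h=cv2.cvtColor(a["img"],cv2.COLOR_RGB2HSV).astype(int)
m=(h[...,1]>60)&(h[...,2]>110)&(h[...,0]<30); box=np.zeros_like(m); box[185:265,130:165]=1
R=rects(a,m&box,45); print(R)
# validate in scene view: project the block's top corners
x,y,w,_,an,_,_=R[0]; t=np.radians(an); u=np.array([np.cos(t),np.sin(t)]);n=np.array([-u[1],u[0]])
img=b["img"].copy()
for s in(1,-1):
  for k in(1,-1):
    p=np.array([x,y])+s*85*u+k*10*n
    print(w2px(b,[*p,45]),w2px(b,[*p,0]))
    for z,col in((45,(255,0,0)),(0,(0,0,255))): cv2.circle(img,tuple(int(round(q)) for q in w2px(b,[*p,z])),0,col,-1)
# rack slat corners
for yr in(27.3,-24.8,-102.6,-214.9):
  ux=np.array([.9877,.1564]);uy=np.array([-.1564,.9877])
  for s in(1,-1):
    for k in(1,-1):
      p=557.9*ux+yr*uy+s*100*ux+k*16*uy
      cv2.circle(img,tuple(int(round(q)) for q in w2px(b,[*p,55])),0,(0,255,255),-1)
save("scene1",cv2.resize(img[150:270,180:440],(780,360),interpolation=cv2.INTER_NEAREST))
```

```text
[(457.8, 349.2, 169.6, 17.8, -3.6, np.int32(379), (np.float64(146.0), np.float64(224.0)))]
[412.3 208. ] [408.2 222.4]
[403.8 207.5] [399.9 221.9]
[398.5 170.2] [395.2 183.7]
[391.1 169.9] [388.  183.3]
```

View pics/scene1.png

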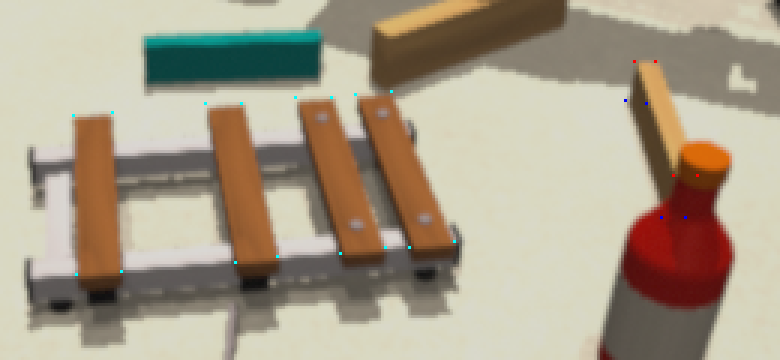

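>>> arm_command --pt "1 -60 -12 20 -5" --pt "1 -120 -24 40 -10" --pt "1 -180 -36 60 -14" --pt "1 -240 -48 80 -17.1" --pt "1 -304.5 -61 100 -17.1" --pt "1 -304.5 -61 120 -17.1" --pt "1 -304.5 -61 120 -17.1" --pt "1 -304.5 -61 120 -17.1" --force 15

```text
clock: 2.15
eef_pos: [457.5, 350.3, 105.4]
eef_rot: [3.141, 0.001, 3.079]
wrist_force: [-0.8, 0.5, 0.5]
finger_gap: 94.2
finger_force: 0.0
```

>>> arm_command --pt "1 0 0 35 0" --pt "1 0 0 68 0" --pt "1 0 0 68 0" --pt "0.1 0 0 68 0" --pt "0.1 0 0 68 0" --pt "0.1 0 0 68 0" --pt "0.1 0 0 68 0" --pt "0.1 0 0 68 0" --pt "0.1 0 0 68 0" --pt "0.1 0 0 68 0" --pt "0.1 0 0 68 0" --force 15

```text
clock: 3.52
eef_pos: [457.9, 349.6, 36.4]
eef_rot: [3.142, -0.0, 3.078]
wrist_force: [-0.5, 0.6, -0.6]
finger_gap: 20.1
finger_force: 15.0
```

>>> arm_command --pt "0.1 0 0 -45 0" --pt "0.1 0 0 -90 0" --pt "0.1 -25 -60 -90 -4" --pt "0.1 -50 -120 -90 -8" --pt "0.1 -75 -180 -90 -12.6" --pt "0.1 -100 -240 -90 -12.6" --pt "0.1 -122 -311 -90 -12.6" --pt "0.1 -122 -311 -90 -12.6" --pt "0.1 -122 -311 -90 -12.6" --pt "0.1 -122 -311 -90 -12.6"

```text
clock: 4.78
eef_pos: [559.7, 32.2, 126.4]
eef_rot: [3.141, -0.0, -2.985]
wrist_force: [-1.7, -0.2, -0.8]
finger_gap: 19.8
finger_force: 15.0
```

Run:
```python
from h import *
s=monitor.read_state(); print(s["eef_pos"],s["eef_rot"],s["wrist_force"],s["finger_gap"])
a=imaging.camera("top"); b=imaging.camera("scene")
A=a["img"][130:240,205:345]; B=b["img"][130:270,180:360]
save("pair",np.hstack([cv2.resize(A,(400,314)),cv2.resize(B,(400,314))]))
```

```text
[559.69472843  32.23402476 126.35507957] [ 3.14140603e+00 -2.96821599e-04 -2.98453160e+00] [-1.70563738 -0.23671155 -0.77801936] 19.766412975518776
```

View pics/pair.png

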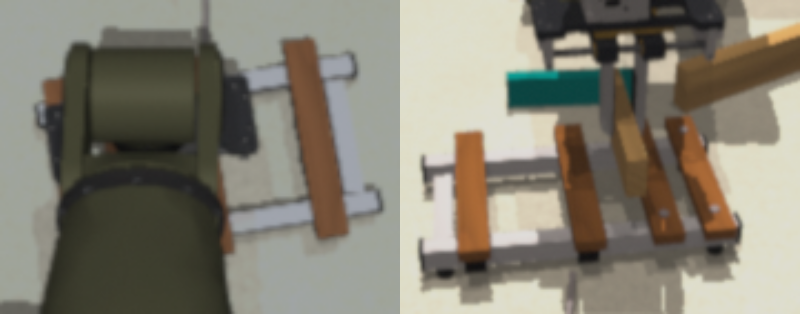

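Block hangs over the gap between a and b and parallel to them. Now lowering.

>>> arm_command --pt "0.1 0 0 20 0" --pt "0.1 0 0 40 0" --pt "0.1 0 0 46 0" --pt "0.1 0 0 49.5 0" --pt "0.1 0 0 49.5 0"

```text
clock: 5.5
eef_pos: [560.1, 31.6, 77.4]
eef_rot: [-3.142, 0.001, -2.985]
wrist_force: [0.1, 0.2, -1.2]
finger_gap: 19.8
finger_force: 15.0
```

>>> arm_command --pt "0.1 0 2 0 0" --pt "0.1 0 4 0 0" --pt "0.1 0 5 0 0" --pt "0.1 0 5.5 0 0" --pt "0.1 0 5.5 0 0"

```text
clock: 6.12
eef_pos: [559.1, 36.9, 77.0]
eef_rot: [3.142, -0.0, -2.985]
wrist_force: [-0.5, 0.6, -1.1]
finger_gap: 20.3
finger_force: 15.0
```

>>> arm_command --pt "0.1 0 0.5 0 0" --pt "0.1 0 1 0 0" --pt "0.1 0 1 0 0"

```text
clock: 6.5
eef_pos: [558.9, 37.9, 76.9]
eef_rot: [3.142, -0.0, -2.985]
wrist_force: [-0.6, -0.0, -1.2]
finger_gap: 19.8
finger_force: 15.0
```

>>> arm_command --pt "0.1 0 0.5 0 0" --pt "0.1 0 1 0 0" --pt "0.1 0 1 0 0"

```text
clock: 6.88
eef_pos: [558.8, 38.9, 76.9]
eef_rot: [-3.142, -0.0, -2.985]
wrist_force: [-0.2, -0.5, -0.4]
finger_gap: 20.0
finger_force: 15.0
```

>>> arm_command --pt "0.1 0 0.5 0 0" --pt "0.1 0 1 0 0" --pt "0.1 0 1 0 0"

```text
clock: 7.25
eef_pos: [558.7, 39.2, 77.0]
eef_rot: [-3.14, 0.0, -2.985]
wrist_force: [0.6, -6.3, -0.8]
finger_gap: 19.6
finger_force: 15.0
```

>>> arm_command --pt "0.1 0 0.5 0 0" --pt "0.1 0 1 0 0" --pt "0.1 0 1 0 0"

```text
clock: 7.62
eef_pos: [558.7, 39.3, 77.0]
eef_rot: [-3.139, 0.0, -2.985]
wrist_force: [0.6, -12.2, -1.1]
finger_gap: 19.7
finger_force: 15.0
```

>>> arm_command --pt "0.1 0 -1.3 0 0" --pt "0.1 0 -1.3 0.7 0" --pt "0.1 0 -1.3 1.2 0" --pt "0.1 0 -1.3 1.2 0"

```text
clock: 8.12
eef_pos: [558.9, 39.2, 76.4]
eef_rot: [-3.141, 0.001, -2.985]
wrist_force: [-2.9, -5.8, 7.8]
finger_gap: 19.7
finger_force: 15.0
```

>>> arm_command --pt "0.6 0 -1 0 0" --pt "0.6 0 -1 0 0" --pt "0.6 0 -1 0 0" --pt "0.6 0 -1 -30 0" --pt "0.6 0 -1 -60 0" --pt "0 0 -46 -60 0" --pt "0 0 -92 -60 0" --pt "0 0 -92 -60 0" --pt "0 0 -92 -60 0" --pt "0 0 -92 -60 0" --pt "0 0 -92 -30 0" --pt "0 0 -92 0 0" --pt "0 0 -92 14 0" --pt "0 0 -92 14 0"

```text
clock: 9.88
eef_pos: [572.8, -50.9, 61.4]
eef_rot: [3.141, -0.001, -2.984]
wrist_force: [0.1, -0.5, 0.4]
finger_gap: 0.5
finger_force: 0.0
```

Run:
```python
from h import *
b=imaging.camera("scene")
B=b["img"][130:270,180:360]
save("s2",cv2.resize(B,(720,560)))
```

```text
(no output)
```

View pics/s2.png

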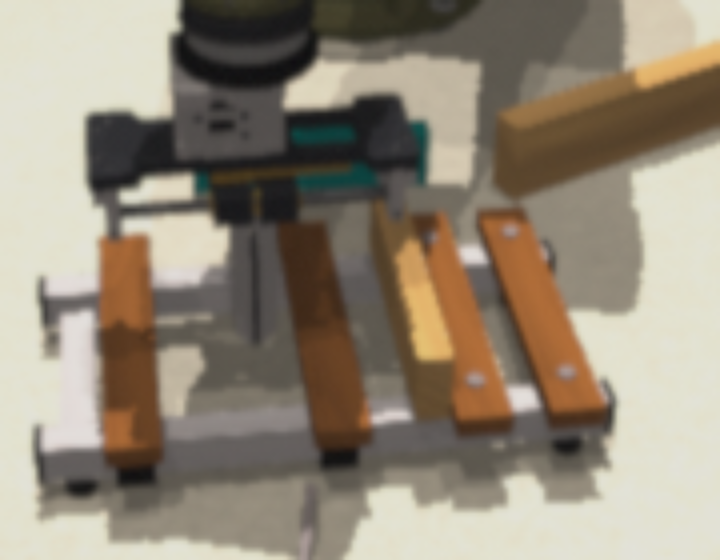

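The block stands against a, and the closed fingers are between c and b. Now pushing b.

>>> arm_command --pt "0 0 5 0 0" --pt "0 0 9 0 0" --pt "0 0 13 0 0" --pt "0 0 17 0 0" --pt "0 0 21 0 0" --pt "0 0 25 0 0" --pt "0 0 29 0 0" --pt "0 0 32 0 0" --pt "0 0 34 0 0" --pt "0 0 34 0 0"

```text
clock: 11.18
eef_pos: [568.0, -17.9, 62.2]
eef_rot: [-3.141, 0.001, -2.985]
wrist_force: [1.0, -4.7, 2.8]
finger_gap: 0.5
finger_force: 1.9
```

>>> arm_command --pt "0 0 0.7 0 0" --pt "0 0 1.5 0 0" --pt "0 0 1.5 0 0"

```text
clock: 11.55
eef_pos: [567.7, -16.4, 62.0]
eef_rot: [-3.141, 0.001, -2.985]
wrist_force: [1.8, -4.7, 3.6]
finger_gap: 0.4
finger_force: 2.5
```

>>> arm_command --pt "0 0 0.7 0 0" --pt "0 0 1.5 0 0" --pt "0 0 1.5 0 0"

```text
clock: 11.92
eef_pos: [567.4, -14.8, 61.9]
eef_rot: [-3.141, 0.001, -2.985]
wrist_force: [1.5, -4.4, 4.0]
finger_gap: 0.3
finger_force: 2.4
```

>>> arm_command --pt "0 0 0.5 0 0" --pt "0 0 1 0 0" --pt "0 0 1 0 0"

```text
clock: 12.3
eef_pos: [567.3, -14.4, 61.9]
eef_rot: [-3.141, 0.0, -2.985]
wrist_force: [2.4, -8.4, 3.9]
finger_gap: 0.6
finger_force: 4.4
```

>>> arm_command --pt "0 0 0.5 0 0" --pt "0 0 1 0 0" --pt "0 0 1 0 0"

```text
clock: 12.68
eef_pos: [567.3, -14.2, 61.9]
eef_rot: [-3.139, 0.001, -2.985]
wrist_force: [2.9, -14.3, 2.8]
finger_gap: 0.6
finger_force: 7.6
```

>>> arm_command --pt "0 0 -4 0 0" --pt "0 0 -8 0 0" --pt "0 0 -8 -35 0" --pt "0 0 -8 -74 0" --pt "0.6 0 25 -74 0" --pt "0.6 0 52 -74 0" --pt "0.6 0 52 -74 0" --pt "0.6 0 52 -74 0" --pt "0.6 0 52 -74 0"

```text
clock: 13.8
eef_pos: [558.9, 37.9, 135.6]
eef_rot: [3.142, -0.0, -2.986]
wrist_force: [0.4, -0.3, 0.0]
finger_gap: 47.0
finger_force: 0.0
```

>>> arm_command --pt "0.6 0 1.2 25 0" --pt "0.6 0 1.2 50 0" --pt "0.6 0 1.2 58.8 0" --pt "0.6 0 1.2 58.8 0" --pt "0.15 0 1.2 58.8 0" --pt "0.15 0 1.2 58.8 0" --pt "0.15 0 1.2 58.8 0" --pt "0.1 0 1.2 58.8 0" --pt "0.1 0 1.2 58.8 0"

```text
clock: 14.92
eef_pos: [558.8, 39.3, 77.2]
eef_rot: [-3.141, 0.0, -2.985]
wrist_force: [0.1, -5.3, 2.3]
finger_gap: 19.9
finger_force: 15.0
```

>>> arm_command --pt "0.1 0 -0.4 0 0" --pt "0.1 0 -0.7 0 0" --pt "0.1 0 -0.7 0 0"

```text
clock: 15.3
eef_pos: [558.8, 39.2, 77.2]
eef_rot: [3.141, 0.0, -2.985]
wrist_force: [-0.5, -0.9, 5.6]
finger_gap: 19.7
finger_force: 15.0
```

>>> arm_command --pt "0.1 0 0 -5 0" --pt "0.1 0 0 -12 0" --pt "0.1 0 0 -22 0" --pt "0.1 0 0 -34 0" --pt "0.1 0 0 -50 0" --pt "0.1 0 -28 -50 0" --pt "0.1 0 -57 -50 0" --pt "0.1 0 -57 -50 0" --pt "0.1 0 -57 -50 0"

```text
clock: 16.42
eef_pos: [567.6, -16.8, 127.4]
eef_rot: [3.141, 0.0, -2.985]
wrist_force: [0.4, -0.1, -0.3]
finger_gap: 20.2
finger_force: 15.0
```

Run:
```python
from h import *
s=monitor.read_state(); print(s["eef_pos"],s["wrist_force"])
b=imaging.camera("scene")
save("s3",cv2.resize(b["img"][130:270,180:360],(720,560)))
```

```text
[567.60883696 -16.77638258 127.3996165 ] [ 0.36537259 -0.09290495 -0.34616924]
```

View pics/s3.png

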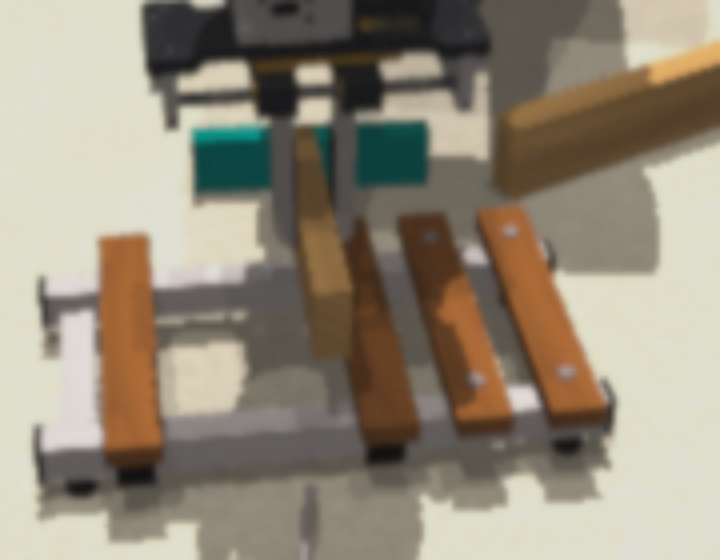

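b is set with a gap matching the screwed pair, and the block hangs on its other side. Lowering there.

>>> arm_command --pt "0.1 0 0 20 0" --pt "0.1 0 0 40 0" --pt "0.1 0 0 46 0" --pt "0.1 0 0 49.3 0" --pt "0.1 0 2 49.3 0" --pt "0.1 0 3 49.3 0" --pt "0.1 0 3 49.3 0"

```text
clock: 17.35
eef_pos: [567.3, -14.2, 78.1]
eef_rot: [-3.141, 0.001, -2.985]
wrist_force: [0.8, 0.6, -0.8]
finger_gap: 20.0
finger_force: 15.0
```

>>> arm_command --pt "0.1 0 0.5 0 0" --pt "0.1 0 0.8 0 0" --pt "0.1 0 0.8 0 0"

```text
clock: 17.73
eef_pos: [567.0, -13.5, 77.7]
eef_rot: [-3.142, 0.0, -2.985]
wrist_force: [-0.2, -0.3, -0.4]
finger_gap: 20.0
finger_force: 15.0
```

>>> arm_command --pt "0.1 0 0.3 0 0" --pt "0.1 0 0.6 0 0" --pt "0.1 0 0.6 0 0"

```text
clock: 18.1
eef_pos: [566.9, -12.9, 77.6]
eef_rot: [3.142, -0.0, -2.985]
wrist_force: [0.8, 0.9, -1.1]
finger_gap: 20.4
finger_force: 15.0
```

>>> arm_command --pt "0.1 0 0.3 0 0" --pt "0.1 0 0.3 0 0" --pt "0.1 0 0.3 0 0"

```text
clock: 18.48
eef_pos: [566.9, -12.6, 77.6]
eef_rot: [3.142, -0.0, -2.985]
wrist_force: [0.3, -0.1, -0.3]
finger_gap: 19.5
finger_force: 15.0
```

>>> arm_command --pt "0.1 0 0.3 0 0" --pt "0.1 0 0.3 0 0" --pt "0.1 0 0.3 0 0"

```text
clock: 18.85
eef_pos: [566.8, -12.3, 77.7]
eef_rot: [-3.142, 0.0, -2.985]
wrist_force: [-0.1, -1.1, -0.6]
finger_gap: 19.7
finger_force: 15.0
```

>>> arm_command --pt "0.1 0 0.3 0 0" --pt "0.1 0 0.3 0 0" --pt "0.1 0 0.3 0 0"

```text
clock: 19.23
eef_pos: [566.8, -12.2, 77.6]
eef_rot: [-3.141, 0.0, -2.985]
wrist_force: [-0.2, -2.6, -0.8]
finger_gap: 19.9
finger_force: 15.0
```

>>> arm_command --pt "0.1 0 0 0.4 0" --pt "0.1 0 0 0.8 0" --pt "0.1 0 0 0.8 0"

```text
clock: 19.6
eef_pos: [566.9, -12.2, 77.2]
eef_rot: [-3.141, 0.0, -2.985]
wrist_force: [-2.2, -4.4, 5.6]
finger_gap: 20.0
finger_force: 15.0
```

>>> arm_command --pt "0.6 0 -0.4 0 0" --pt "0.6 0 -0.4 0 0" --pt "0.6 0 -0.4 0 0" --pt "0.6 0 -0.4 -30 0" --pt "0.6 0 -0.4 -60 0" --pt "0 0 -50 -60 0" --pt "0 0 -100 -60 0" --pt "0 0 -150 -60 0" --pt "0 0 -150 -60 0" --pt "0 0 -150 -60 0" --pt "0 0 -150 -30 0" --pt "0 0 -150 0 0" --pt "0 0 -150 13 0" --pt "0 0 -150 13 0"

```text
clock: 21.35
eef_pos: [590.1, -159.4, 63.7]
eef_rot: [3.141, -0.001, -2.984]
wrist_force: [0.2, -0.5, 0.5]
finger_gap: 0.5
finger_force: 0.0
```

Run:
```python
from h import *
b=imaging.camera("scene")
save("s4",cv2.resize(b["img"][130:270,180:360],(720,560)))
```

```text
(no output)
```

View pics/s4.png

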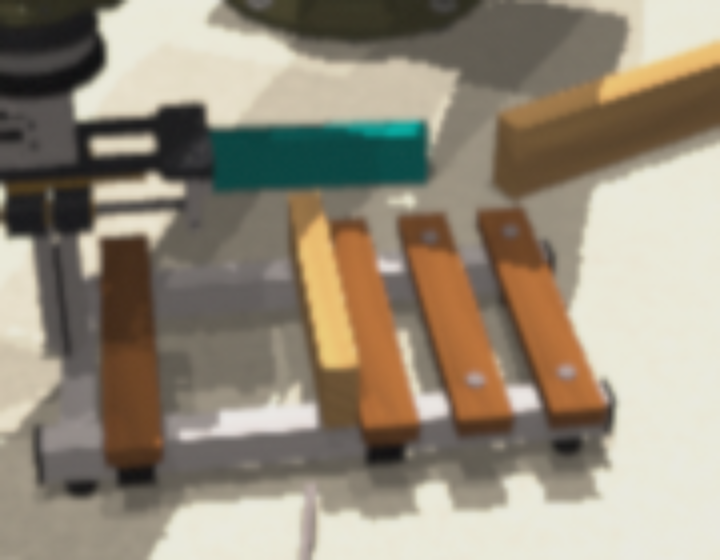

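The block stands against b, and the fingers are behind c. Pushing c most of the way.

>>> arm_command --pt "0 0 5 0 0" --pt "0 0 10 0 0" --pt "0 0 16 0 0" --pt "0 0 22 0 0" --pt "0 0 28 0 0" --pt "0 0 34 0 0" --pt "0 0 40 0 0" --pt "0 0 46 0 0" --pt "0 0 52 0 0" --pt "0 0 58 0 0" --pt "0 0 64 0 0" --pt "0 0 70 0 0" --pt "0 0 76 0 0" --pt "0 0 81 0 0" --pt "0 0 85 0 0" --pt "0 0 88 0 0" --pt "0 0 90 0 0" --pt "0 0 90 0 0"

```text
clock: 23.65
eef_pos: [576.6, -71.4, 64.6]
eef_rot: [-3.141, 0.001, -2.985]
wrist_force: [0.8, -3.1, 3.9]
finger_gap: 0.6
finger_force: 2.8
```

>>> arm_command --pt "0 0 0.5 0 0" --pt "0 0 1 0 0" --pt "0 0 1.5 0 0" --pt "0 0 1.5 0 0"

```text
clock: 24.15
eef_pos: [576.2, -69.9, 64.0]
eef_rot: [-3.141, 0.001, -2.985]
wrist_force: [2.4, -4.2, 1.7]
finger_gap: 0.4
finger_force: 2.3
```

>>> arm_command --pt "0 0 0.5 0 0" --pt "0 0 1 0 0" --pt "0 0 1.5 0 0" --pt "0 0 2 0 0" --pt "0 0 2.5 0 0" --pt "0 0 2.5 0 0"

```text
clock: 24.9
eef_pos: [575.8, -67.5, 64.0]
eef_rot: [-3.141, 0.001, -2.985]
wrist_force: [2.3, -4.7, 2.1]
finger_gap: 0.4
finger_force: 2.3
```

>>> arm_command --pt "0 0 0.3 0 0" --pt "0 0 0.6 0 0" --pt "0 0 0.6 0 0"

```text
clock: 25.28
eef_pos: [575.7, -66.9, 64.0]
eef_rot: [-3.141, 0.001, -2.985]
wrist_force: [2.1, -4.4, 2.5]
finger_gap: 0.4
finger_force: 2.4
```

>>> arm_command --pt "0 0 0.3 0 0" --pt "0 0 0.3 0 0"

```text
clock: 25.52
eef_pos: [575.6, -66.6, 64.0]
eef_rot: [-3.141, 0.001, -2.985]
wrist_force: [2.0, -4.0, 2.3]
finger_gap: 0.2
finger_force: 2.4
```

>>> arm_command --pt "0 0 0.3 0 0" --pt "0 0 0.3 0 0"

```text
clock: 25.78
eef_pos: [575.6, -66.3, 64.0]
eef_rot: [-3.141, 0.001, -2.985]
wrist_force: [2.9, -4.9, 1.3]
finger_gap: 0.6
finger_force: 2.4
```

>>> arm_command --pt "0 0 0.2 0 0" --pt "0 0 0.2 0 0"

```text
clock: 26.02
eef_pos: [575.6, -66.1, 64.0]
eef_rot: [-3.141, 0.001, -2.985]
wrist_force: [3.0, -4.4, 2.0]
finger_gap: 0.5
finger_force: 2.5
```

>>> arm_command --pt "0 0 0.2 0 0" --pt "0 0 0.2 0 0"

```text
clock: 26.28
eef_pos: [575.6, -65.9, 64.0]
eef_rot: [-3.141, 0.001, -2.985]
wrist_force: [1.7, -4.4, 1.7]
finger_gap: 0.4
finger_force: 2.5
```

>>> arm_command --pt "0 0 0.2 0 0" --pt "0 0 0.2 0 0"

```text
clock: 26.52
eef_pos: [575.5, -65.8, 64.0]
eef_rot: [-3.141, 0.001, -2.985]
wrist_force: [3.1, -4.4, 0.8]
finger_gap: 0.7
finger_force: 2.5
```

>>> arm_command --pt "0 0 0.2 0 0" --pt "0 0 0.2 0 0"

```text
clock: 26.78
eef_pos: [575.5, -65.7, 64.0]
eef_rot: [-3.141, 0.001, -2.985]
wrist_force: [2.7, -5.6, 2.0]
finger_gap: 0.8
finger_force: 2.9
```

>>> arm_command --pt "0 0 0.2 0 0" --pt "0 0 0.2 0 0"

```text
clock: 27.02
eef_pos: [575.5, -65.6, 64.1]
eef_rot: [-3.141, 0.001, -2.985]
wrist_force: [1.9, -6.1, 1.6]
finger_gap: 0.7
finger_force: 3.4
```

Contact: the push force rose from 4.4 to 6.1 N, below the roughly 10 N that would move b. Backing off and going over the block.

>>> arm_command --pt "0 0 -4 0 0" --pt "0 0 -8 0 0" --pt "0 0 -8 -35 0" --pt "0 0 -8 -72 0" --pt "0.6 0 25 -72 0" --pt "0.6 0 52.5 -72 0" --pt "0.6 0 52.5 -72 0" --pt "0.6 0 52.5 -72 0" --pt "0.6 0 52.5 -72 0" --force 4

```text
clock: 28.15
eef_pos: [567.1, -14.1, 135.7]
eef_rot: [3.142, -0.0, -2.986]
wrist_force: [0.1, 0.7, -0.1]
finger_gap: 46.9
finger_force: 0.0
```

Run:
```python
from h import *
for i in range(3):
  b=imaging.camera("scene"); s=monitor.read_state(); p=s["eef_pos"]; print(p.round(2) if hasattr(p,'round') else p, np.dot([-.1564,.9877],p[:2]), s["finger_gap"],s["wrist_force"])
```

```text
[567.06 -14.04 135.71] -102.55094370632654 51.19457248719565 [-0.16170995 -0.42550462 -0.16657458]
[567.06 -13.9  135.74] -102.42058222317154 54.47085754217618 [ 0.35387159  0.72381602 -0.460339  ]
[567.05 -13.81 135.76] -102.32594883948825 55.504011534453625 [ 0.79525501 -0.4486368   0.35784187]
```

>>> arm_command --pt "0.6 0 1.3 25 0" --pt "0.6 0 1.3 50 0" --pt "0.6 0 1.3 58.4 0" --pt "0.6 0 1.3 58.4 0" --pt "0.6 0 1.3 58.4 0" --pt "0.6 0 1.3 58.4 0" --pt "0.6 0 1.3 58.4 0" --pt "0.6 0 1.3 58.4 0"

```text
clock: 29.3
eef_pos: [566.8, -12.0, 77.6]
eef_rot: [-3.142, 0.0, -2.985]
wrist_force: [0.8, 0.5, -0.4]
finger_gap: 56.2
finger_force: 0.0
```

Run:
```python
from h import *
for i in range(3):
  b=imaging.camera("scene"); s=monitor.read_state(); p=s["eef_pos"]; print(p.round(2), np.dot([-.1564,.9877],p[:2]), s["finger_gap"],s["wrist_force"])
```

```text
[566.81 -11.99  77.56] -100.49620554443432 56.28720867964044 [-0.22747765  0.10203537  0.07457235]
[566.8  -12.01  77.52] -100.51348050780736 56.53909757574571 [ 0.50551072 -0.05086678 -0.84891842]
[566.8  -12.01  77.49] -100.50927010339359 56.721597441534286 [-1.30465896  0.39001664 -0.6152131 ]
```

>>> arm_command --pt "0.6 0 -0.2 0 0" --pt "0.4 0 -0.2 0 0" --pt "0.3 0 -0.2 0 0" --pt "0.25 0 -0.2 0 0" --pt "0.2 0 -0.2 0 0" --pt "0.2 0 -0.2 0 0" --pt "0.15 0 -0.2 0 0" --pt "0.15 0 -0.2 0 0" --pt "0.15 0 -0.2 0 0" --force 4

```text
clock: 30.58
eef_pos: [566.8, -12.2, 77.5]
eef_rot: [-3.142, 0.0, -2.985]
wrist_force: [0.1, -1.0, 0.4]
finger_gap: 19.8
finger_force: 4.0
```

>>> arm_command --pt "0.1 0 0 0 0" --pt "0.1 0 0 -3 0" --pt "0.1 0 0 -8 0" --pt "0.1 0 0 -14 0" --pt "0.1 0 0 -22 0" --pt "0.1 0 0 -32 0" --pt "0.1 0 0 -45 0" --pt "0.1 0 0 -60 0" --pt "0.1 0 0 -60 0" --force 7

```text
clock: 31.7
eef_pos: [567.4, -12.2, 139.0]
eef_rot: [-3.141, 0.002, -2.985]
wrist_force: [0.3, -0.6, -0.9]
finger_gap: 19.8
finger_force: 7.0
```

Run:
```python
from h import *
b=imaging.camera("scene"); s=monitor.read_state(); print(s["eef_pos"],s["finger_gap"],s["wrist_force"])
save("s5",cv2.resize(b["img"][130:270,180:360],(720,560)))
```

```text
[567.00728617 -12.19231112 137.99680983] 19.944834354705858 [ 0.13580123  0.33504483 -1.40176454]
```

View pics/s5.png

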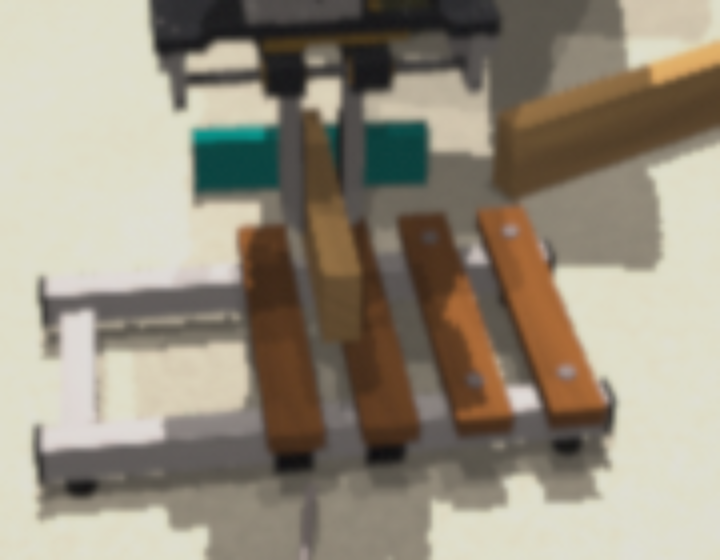

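Slats are evenly spaced and the block is clear of them. Carrying it back to the free worktop at the +y end.

>>> arm_command --pt "0.1 7 55 0 0" --pt "0.1 14 110 0 0" --pt "0.1 20 165 0 0" --pt "0.1 26 220 0 0" --pt "0.1 33 275 0 0" --pt "0.1 43 330 0 0" --pt "0.1 43 348 0 0" --pt "0.1 43 348 0 0" --pt "0.1 43 348 40 0" --pt "0.1 43 348 75 0" --pt "0.1 43 348 92 0" --pt "0.1 43 348 96 0" --pt "0.1 43 348 96 0" --pt "0.1 43 348 96 0" --force 15

```text
clock: 33.5
eef_pos: [470.6, 325.0, 42.6]
eef_rot: [3.141, 0.002, -2.985]
wrist_force: [0.3, 0.7, -0.1]
finger_gap: 19.9
finger_force: 15.0
```

>>> arm_command --pt "0.1 0 0 2 0" --pt "0.1 0 0 4 0" --pt "0.1 0 0 5 0" --pt "0.1 0 0 5.5 0" --pt "0.1 0 0 5.5 0" --pt "0.1 0 0 5.5 0"

```text
clock: 34.25
eef_pos: [470.2, 324.9, 37.4]
eef_rot: [3.141, 0.001, -2.985]
wrist_force: [-7.0, -5.3, 17.1]
finger_gap: 19.8
finger_force: 15.0
```

>>> arm_command --pt "0.1 0 0 -0.6 0" --pt "0.1 0 0 -0.6 0" --pt "0.2 0 0 -0.6 0" --pt "0.4 0 0 -0.6 0" --pt "0.8 0 0 -0.6 0" --pt "0.8 0 0 -0.6 0" --pt "0.8 0 0 -0.6 0" --pt "0.8 0 0 -0.6 0" --pt "0.8 0 0 -30 0" --pt "0.8 0 0 -70 0" --pt "0.8 0 0 -120 0" --pt "0.8 80 60 -150 0" --pt "0.8 130 120 -150 0" --pt "0.8 150 160 -150 0" --pt "0.8 150 160 -150 0"

```text
clock: 36.12
eef_pos: [294.9, 461.0, 186.4]
eef_rot: [3.141, 0.0, -2.983]
wrist_force: [0.4, -0.2, -0.3]
finger_gap: 75.1
finger_force: 0.0
```

Run:
```python
from h import *
a=imaging.camera("top"); b=imaging.camera("scene")
uy=np.array([-.1564,.9877])
m=brown(a); box=np.zeros_like(m); box[140:232,215:340]=1
R=rects(a,m&box,55); ys=sorted([np.dot(uy,r[:2]) for r in R]); print(R,np.diff(ys)-32)
save("fin",np.vstack([cv2.resize(a["img"][120:290,90:410],(565,300)),cv2.resize(b["img"][120:320,80:457],(565,300))]))
```

```text
[(570.9, -39.3, 195.0, 27.6, 8.7, np.int32(659), (np.float64(285.0), np.float64(183.0))), (563.3, 11.8, 195.4, 27.3, 9.1, np.int32(660), (np.float64(266.0), np.float64(186.0))), (554.9, 62.7, 195.3, 28.2, 9.1, np.int32(631), (np.float64(248.0), np.float64(189.0))), (546.7, 114.2, 194.8, 29.5, 9.5, np.int32(642), (np.float64(230.0), np.float64(192.0)))] [19.66011 19.58769 20.14903]
```

View pics/fin.png

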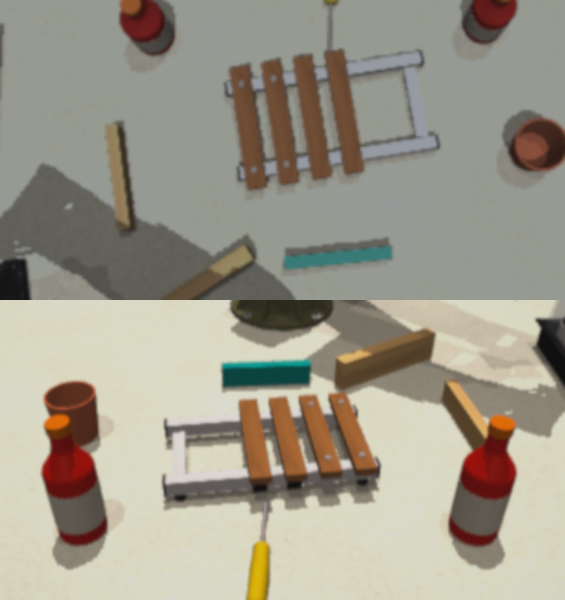

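The picture shows the four slats evenly spaced, with measured gaps of 19.7, 19.6 and 20.1 mm from c to the end slat. The block stands upright on the worktop and the other things are where they were.

```bash
python3 -c "
from h import *
print(job.sign_off())"
```

```text
the job is handed in; nothing more can be done
None
```

The job is done and handed in: slats b and c sit at the screwed pair's gap (measured about 19.6 and 19.7 mm, against 20.1 mm for the pair), the spacer block stands upright on the worktop off the riser, and the pot, bottles and screwdriver were not touched.

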